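# Lower the bench lift and unload it

### The arm

A 7-joint arm with a two-finger parallel gripper is mounted at the origin on a cart in front of the work surface, level with it; the furniture and walls round the work are solid. World frame = base frame: x ahead of the robot, y to its left, z up, the work surface at z = 0. Lengths are in mm, angles in rad, forces in N, time in s.
With the tool pointing down it reaches from about 425 to 1025 mm from the base axis. Payload 9.4 kg.
Tool frame: the origin (TCP) lies midway between the tips of the shut fingers; the grasp point (between the pads) lies 19 mm behind it (ctrl.tcp_to_grasp is the z of the grasp point in the tool frame, in mm); z points along the fingers, y is the direction in which the jaws open and shut (so a half turn about z gives the same grasp; the last joint's range is limited). The gripper opens to 93 mm and grips with 3 to 60 N. Pads are 15 mm wide; open, the fingers measure 128 mm over their backs; the gripper's body (75 mm by 188 mm) begins 65 mm behind the grasp point.
Start: joints at [-1.225, 0.599, -0.003, 1.599, 0.002, 0.943, -0.08], TCP at [297.483, 661.157, 218.618] pointing down, gripper open.
Joint ranges: [-2.57, 2.57], [-0.35, 1.97], [-1.29, 1.29], [0.11, 2.56], [-1.05, 4.19], [0.11, 1.86], [-2.63, 2.63]. Speed limits (rad/s): [2.22, 2.22, 3.01, 3.01, 3.14, 3.14, 3.14].

### API

Orientations are given as a rotation vector (axis times angle).
In Python, from cell import ctrl gives the robot as it stands. Calls block until the motion is done:
- ctrl.reach(position, orientation): joint-space move of the TCP to a pose.
- ctrl.move_linear(position, attitude=None, vel=150, until_force=None): straight line of the TCP; attitude=None keeps the orientation; vel is the mean speed in mm/s. With until_force (N) it stops when the force on the tool has changed by that much, and returns True; else False.
- ctrl.move_j(angles): joint-space move.
- ctrl.ungrasp() and ctrl.clamp(strength=None): open the fingers fully, or close them until they stop; strength is the grip in N (None keeps the last).
- ctrl.hold(seconds).
- ctrl.inverse_kinematics(position, orientation): joint angles nearest the present ones, or None.
- ctrl.sense(): the state.
- ctrl.capture(name): name is "side" or "top" or "wrist"; returns (picture, depth): 400x640x3 uint8, red, green, blue; 400x640 float32, mm along the optical axis (not along the pixel's ray), 0 where there is no reading.
- ctrl.camera_params(name): a dict with "fx", "fy", "cx", "cy" (pixels), "world_from_camera" (4x4, takes a point from camera to world coordinates); the wrist camera has in their place "mount" (4x4, takes a point from camera to tool coordinates, whose origin is the TCP and whose axes are the flange's). Camera axes: x right, y up, looking along -z (the intrinsics and any distortion apply to the point x, -y, -z); pixel columns grow to the right and rows downward; lengths in mm; the calibration is good to about 2 mm. A picture is of the moment at which its call begins: read the wrist's pose just before it. camera_params takes no time and is no camera call.
A pose or a line that the arm cannot do raises ctrl.MotionError and nothing moves.
- ctrl.hand_in(): hands the job in, once; it reports no verdict.
Trained networks look in the newest picture that a camera, given by its name, has taken for a name from the list of things; names that differ only in an ending like _2 or _b are one class to them, and where a whole thing is asked for, a point or a joint stands for the part that bears it (a point fixed in the world has none). Each returns a list of dicts, best first, with "score" (0 to 1); they miss things now and then, are a little off and sometimes report something else, mostly with a low value. They report only what shows in the picture. A call takes as long as a camera call.
- ctrl.silhouettes(label, camera): "region" (400x640 bool, what is visible of it) and "extent" ([left, top, right, bottom] in pixels, round what is visible of it).
The state is a dict: "t": time; "joint_positions": joint angles; "joint_velocities": joint speeds; "joint_torque": joint torques, N m; "ee_pos": TCP position; "ee_rot": TCP orientation; "wrist_force": force on the tool from outside, world axes, zero at the start; "moment": the same for the moment, N m; "finger_gap": finger opening in mm.
Only numpy, scipy, OpenCV 4.12 (cv2) and the standard library are available. Lean on these libraries where they do the work, as an engineer would, in place of code of your own. Each camera call takes 0.05 s, during which the arm holds its last target.

### The job

Let the loaded lift platform down and unload it: throw the pawl release lever, wind the crank up a little so that the pawl springs clear, then, holding the handle all the way, let the crank turn back slowly (a turn should take well over three seconds) until the platform is fully down. Throw the release lever back, and only then lay the patch tins and hex key sets that came down with it flat in free places on the small tray stand, touching neither each other nor the things already lying there, which must stay where they are.

Things in the scene. Friction and masses are not known exactly. Their poses are not given: they have to be found in the camera images.
- lift: bench lift (fixed): grey base, telescopic column under a square platform, and to the right of it (its -y) a gearbox 165 x 120 mm, 79 mm high, with crank, ratchet wheel, pawl and release lever on its top. Origin on the bench top below the platform's centre; x and y axes along the platform's sides, z up; yaw at most 0.13 rad. The crank axis stands at (85, -235) mm in this frame.
- platform (a joint): travel of the platform downward in m: 0 raised as found (floor 190 mm above the bench), 0.100 fully down on its stop (floor 90 mm above the bench). It goes 8 mm per radian of crank.
- platform_floor (a point): centre of the platform's floor, on its upper face. The platform is 240 mm (x) x 260 mm (y) with a lip 8 mm high all round; its axes are those of the lift.
- crank (a joint): crank angle in rad, 0 as found, positive counter-clockwise seen from above = lowering; 12.5 is fully down (about two turns), -1.0 the upper stop. The weight of the platform pulls it in the positive direction with about 0.33 N m (some 5.5 N at the handle); with the pawl clear and the handle let go it runs away at 2.6 to 3 rad/s, which is too fast.
- crank_axis (a point): point on the vertical crank axis, at the height of the handle's middle (146 mm above the bench)
- crank_handle (a point): middle of the crank's upright handle, a black sleeve that spins freely on its pin: 24 mm across, 60 mm tall (116 to 176 mm above the bench), 60 mm from the crank axis; grip it from above
- lever (a joint): angle of the pawl release lever in rad, 0 as found (pawl in), positive counter-clockwise seen from above, 0.9 fully thrown (pawl out); it stays where it is left and takes about 2 to 3 N at the knob
- lever_knob (a point): point in the lever's upright round knob (18 mm across, 101 to 145 mm above the bench), 125 mm above the bench and 60 mm from the lever's pivot; it can be pinched or pushed from above
- lever_pivot (a point): point on the lever's vertical pivot axis at the same height, 75 mm in front (-x of the lift) of the crank axis
- stand: tray stand (fixed) right of the lift: a flat plywood tray on four legs, 260 mm (x) x 270 mm (y) outside, floor 150 mm above the bench, with a lip 5 mm high and 6 mm wide all round. Origin on the bench below the tray's centre; axes along its sides, yaw at most 0.04 rad. It stands partly over a bench vice that is lower than the tray; some 60 mm past its right (-y) edge rises a tall filing cabinet (its side at y = -0.45 m, far higher than the tray).
- tin_a: flat closed patch tin 57 x 92 x 20 mm, lid fixed shut; origin at the centre of its underside, its y axis along the 92 mm length, z up
- tin_b: flat closed patch tin 57 x 92 x 20 mm, lid fixed shut; origin at the centre of its underside, its y axis along the 92 mm length, z up
- keys_a: folding hex key set 30 x 90 x 22 mm, two side plates and folded keys; origin at the centre of its underside, its y axis along the 90 mm length, z up
- keys_b: folding hex key set 30 x 90 x 22 mm, two side plates and folded keys; origin at the centre of its underside, its y axis along the 90 mm length, z up
- bell: bicycle bell standing on the tray, not to be moved: dome 53 mm across centred 6 mm along +y from the origin, with a thumb tab to 33 mm along -y; 31 mm high; origin on its underside
- tape_roll: roll of black tape lying on the tray, not to be moved: 62 mm across, 19 mm high; origin at the centre of its underside
- tyre_lever: plastic tyre lever lying on the tray, not to be moved: 17 mm (x) x 116 mm (y), 13 mm high; origin at the middle of its underside
- pawl_point (a point): the point of the pawl, the flat steel finger on the lever's pivot pin: 41 mm from the crank axis (measured level) when it lies in the ratchet teeth and holds the load, some 80 to 90 mm when it has sprung clear. A spring ties it to the release lever: with the lever thrown it stays jammed in the loaded teeth until the crank is wound up (negative direction) by 0.1 to 0.2 rad, then springs clear and stays clear while the lever stays thrown.

How it is judged:
By the outcome, as a careful person would: the job done as asked, in the order asked, and still so for the second after the job is handed in, with the robot touching nothing.
Of tin_a, tin_b, keys_a, keys_b only 2 to 3 are there at a start; the rules pass over those that are not, and their reading is None.
At some moment in a run one of tin_a, tin_b, keys_a, keys_b may be knocked a few centimetres aside while the robot is not near it.
It also fails if it takes over 208 s, if anything falls off the work surface, if the arm or the gripper's body presses on something with over 40 N, if the wrist force passes 120 N, or if a joint passes its speed limit or range.

## Working session

There is one attempt and no reset: what is moved stays moved. The work goes in short steps, each a Python script; the robot and the scene stay as the last script left them, time stands still between calls to the robot, and variables do not carry over. Pictures are saved under pics/ and viewed, and the job is handed in when it is done.

```bash
ls; mkdir -p pics; python3 - <<'E'
from cell import ctrl
import cv2, numpy as np
s=ctrl.sense()
print({k:np.round(v,3) for k,v in s.items()})
for n in ("side","top","wrist"):
    im,d=ctrl.capture(n); cv2.imwrite(f"pics/{n}0.png",im[:,:,::-1]); np.save(f"pics/{n}0_d.npy",d)
    p=ctrl.camera_params(n); print(n,{k:np.round(v,3).tolist() if not isinstance(v,str) else v for k,v in p.items()})
print(ctrl.tcp_to_grasp)
E
```

```text
pics
{'t': np.float64(0.0), 'joint_positions': array([-1.225,  0.6  , -0.003,  1.6  ,  0.002,  0.943, -0.08 ]), 'joint_velocities': array([-0.001,  0.001,  0.   , -0.002,  0.001,  0.   ,  0.001]), 'joint_torque': array([-1.0000e-03, -7.6505e+01,  1.4970e+00, -2.5237e+01, -5.2000e-02,
        1.7000e-02,  0.0000e+00]), 'ee_pos': array([297.281, 660.723, 217.773]), 'ee_rot': array([-6.590e-01, -3.071e+00,  2.000e-03]), 'wrist_force': array([-0.439,  1.073,  0.053]), 'moment': array([0.051, 0.039, 0.005]), 'finger_gap': np.float64(92.988)}
side {'fx': 405.64, 'fy': 405.64, 'cx': 317.868, 'cy': 198.724, 'world_from_camera': [[0.558, 0.606, -0.566, -75.539], [-0.83, 0.402, -0.388, -441.062], [-0.008, 0.686, 0.727, 921.449], [0.0, 0.0, 0.0, 1.0]]}
top {'fx': 467.133, 'fy': 467.133, 'cx': 319.186, 'cy': 196.679, 'world_from_camera': [[-0.025, 0.99, -0.137, 305.838], [-1.0, -0.024, 0.007, -0.441], [0.004, 0.137, 0.991, 1566.159], [0.0, 0.0, 0.0, 1.0]]}
wrist {'fx': 286.216, 'fy': 286.216, 'cx': 317.781, 'cy': 202.941, 'mount': [[0.0, 0.961, 0.275, 76.801], [1.0, -0.0, 0.001, -0.046], [0.001, 0.275, -0.961, -165.62], [0.0, 0.0, 0.0, 1.0]]}
-18.8
```

View pics/side0.png

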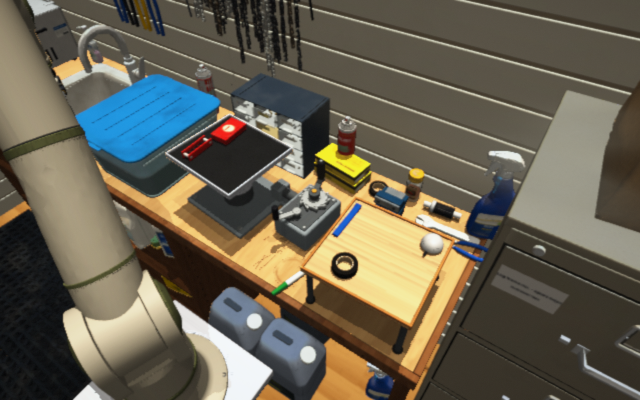

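View pics/top0.png

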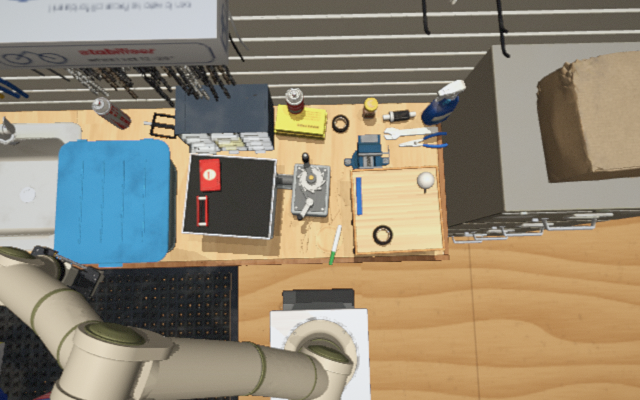

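View pics/wrist0.png

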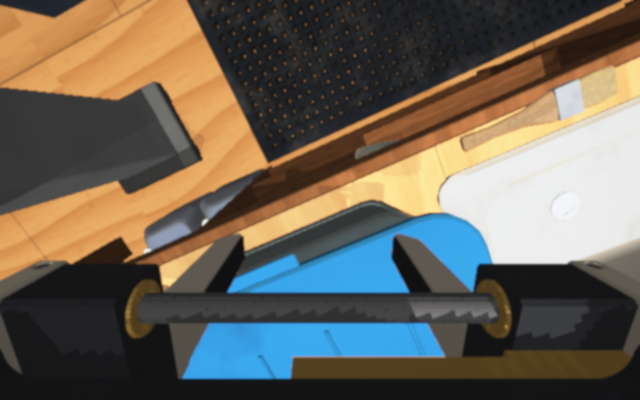

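```bash
cat > h.py <<'E'
from cell import ctrl
import cv2, numpy as np
from scipy.spatial.transform import Rotation as R
def pts(name,d,mask=None,T=None):
    p=ctrl.camera_params(name)
    v,u=np.nonzero((d>0)&(mask if mask is not None else True))
    z=d[v,u]; P=np.stack([(u-p["cx"])/p["fx"]*z,-(v-p["cy"])/p["fy"]*z,-z],1)
    T=np.array(p["world_from_camera"]) if T is None else T
    return P@T[:3,:3].T+T[:3,3]
def wristT():
    s=ctrl.sense(); T=np.eye(4); T[:3,:3]=R.from_rotvec(s["ee_rot"]).as_matrix(); T[:3,3]=s["ee_pos"]
    return T@np.array(ctrl.camera_params("wrist")["mount"])
def rect(P):
    r=cv2.minAreaRect(P[:,:2].astype(np.float32)); return r
E
python3 - <<'E'
from h import *
for cam in ("top","side"):
  im,d=ctrl.capture(cam)
  o=im.copy()
  for l in ["lift","platform","crank","crank_handle","lever","lever_knob","pawl_point","stand","tin_a","keys_a","bell","tape_roll","tyre_lever"]:
    for q in ctrl.silhouettes(l,cam)[:3]:
        m=q["region"]; P=pts(cam,d,m)
        if len(P)==0: print(l,"none");continue
        r=rect(P)
        print(cam,l,round(q["score"],2),np.round(q["extent"]).tolist(),m.sum(),"med",np.round(np.median(P,0)).tolist(),"zr",np.round(np.percentile(P[:,2],[2,98])).tolist(),"rect",np.round(r[0]).tolist(),np.round(r[1]).tolist(),round(r[2],1))
E
```

```text
top lift 0.76 [181.0, 148.0, 331.0, 241.0] 8715 med [513.0, 195.0, 189.0] zr [12.0, 200.0] rect [526.0, 199.0] [497.0, 294.0] 88.6
top platform 0.93 [184.0, 155.0, 276.0, 238.0] 6286 med [501.0, 239.0, 191.0] zr [183.0, 201.0] rect [534.0, 282.0] [321.0, 289.0] 84.7
top crank 0.55 [300.0, 152.0, 325.0, 191.0] 554 med [573.0, 18.0, 95.0] zr [77.0, 177.0] rect [576.0, 18.0] [100.0, 74.0] 46.8
top crank_handle 0.48 [305.0, 156.0, 308.0, 163.0] 45 med [621.0, 29.0, 174.0] zr [142.0, 180.0] rect [625.0, 28.0] [16.0, 19.0] 85.8
top lever 0.65 [296.0, 183.0, 311.0, 221.0] 177 med [477.0, 37.0, 101.0] zr [1.0, 149.0] rect [490.0, 35.0] [46.0, 114.0] 81.1
top lever_knob 0.71 [372.0, 224.0, 391.0, 245.0] 250 med [382.0, -198.0, 168.0] zr [149.0, 175.0] rect [382.0, -199.0] [61.0, 58.0] 88.3
top lever_knob 0.49 [298.0, 182.0, 314.0, 224.0] 122 med [474.0, 37.0, 102.0] zr [89.0, 149.0] rect [489.0, 31.0] [39.0, 110.0] 84.5
top lever_knob 0.41 [200.0, 159.0, 220.0, 193.0] 642 med [568.0, 309.0, 210.0] zr [191.0, 216.0] rect [572.0, 313.0] [100.0, 63.0] 2.9
top stand 0.59 [350.0, 166.0, 445.0, 255
[... 2570 characters left out ...]
.0, 311.0] [113.0, 63.0] 4.7
side keys_a 0.62 [300.0, 196.0, 452.0, 354.0] 10891 med [436.0, -261.0, 150.0] zr [8.0, 156.0] rect [526.0, -210.0] [402.0, 336.0] 1.5
side keys_a 0.6 [178.0, 137.0, 210.0, 161.0] 353 med [456.0, 332.0, 204.0] zr [191.0, 213.0] rect [468.0, 334.0] [103.0, 39.0] 6.3
side bell 0.77 [418.0, 232.0, 443.0, 258.0] 414 med [533.0, -336.0, 174.0] zr [149.0, 182.0] rect [540.0, -333.0] [47.0, 52.0] 46.3
side tape_roll 0.96 [334.0, 250.0, 362.0, 279.0] 496 med [378.0, -200.0, 167.0] zr [151.0, 171.0] rect [382.0, -198.0] [62.0, 57.0] 4.7
side tyre_lever 0.55 [335.0, 201.0, 360.0, 237.0] 308 med [501.0, -131.0, 156.0] zr [149.0, 163.0] rect [501.0, -128.0] [115.0, 23.0] 0.8
```

```bash
python3 - <<'E'
from h import *
im,d=ctrl.capture("top")
P=np.concatenate([pts("top",d)]+[pts("side",ctrl.capture("side")[1])])
# platform
m=(P[:,2]>185)&(P[:,2]<202)&(abs(P[:,0]-505)<200)&(P[:,1]>90)&(P[:,1]<400)
# height map
def hm(x0,x1,y0,y1,res,zmax):
    W=int((y1-y0)/res);H=int((x1-x0)/res); h=np.zeros((H,W))
    i=((x1-P[:,0])/res).astype(int); j=((y1-P[:,1])/res).astype(int)
    ok=(i>=0)&(i<H)&(j>=0)&(j<W)&(P[:,2]<zmax)
    np.maximum.at(h,(i[ok],j[ok]),P[ok,2]); return h
h=hm(350,700,-450,450,2,260)
g=cv2.medianBlur((h).clip(0,255).astype(np.uint8),3)
cv2.imwrite("pics/hm.png",cv2.resize(cv2.applyColorMap(g,cv2.COLORMAP_JET),(800,311)))
k=(h>186)&(h<203); k[:, int((450-100)/2):]=0
n,lab,st,c=cv2.connectedComponentsWithStats(cv2.morphologyEx(((h>184)&(h<220)).astype(np.uint8),cv2.MORPH_CLOSE,np.ones((5,5))))
for i in range(1,n):
    if st[i,4]>500:
        v,u=np.nonzero(lab==i); r=cv2.minAreaRect(np.stack([700-2*v-1,450-2*u-1],1).astype(np.float32)); print(r)
k=cv2.morphologyEx(((h>142)&(h<185)).astype(np.uint8),cv2.MORPH_CLOSE,np.ones((5,5)))
n,lab,st,c=cv2.connectedComponentsWithStats(k)
for i in range(1,n):
    if st[i,4]>500:
        v,u=np.nonzero(lab==i); r=cv2.minAreaRect(np.stack([700-2*v-1,450-2*u-1],1).astype(np.float32)); print("st",r)
for rv in ([np.pi,0,0],[0,np.pi,0],[np.pi/2**.5,np.pi/2**.5,0],[np.pi/2**.5,-np.pi/2**.5,0]):
    print(rv, ctrl.inverse_kinematics([450,20,330],rv))
E
```

```text
((682.0, 274.0), (278.0, 34.0), 90.0)
((512.0, 441.0), (322.0, 16.0), 0.0)
((506.9603271484375, 255.90997314453125), (266.64324951171875, 244.67710876464844), 84.64417266845703)
st ((468.9720153808594, -245.92283630371094), (243.0868377685547, 274.2192077636719), 1.4878675937652588)
[3.141592653589793, 0, 0] [-0.96177917  0.1760098   0.94882454  2.08925768 -0.17505994  0.95635476
 -1.48952715]
[0, 3.141592653589793, 0] [-0.34179627  0.12958482  0.1957992   2.06242224 -0.03086219  0.95225982
  1.44109774]
[2.221441469079183, 2.221441469079183, 0] [-0.6085667   0.13397297  0.50575105  2.07533427 -0.07961654  0.95039452
 -0.06027056]
[2.221441469079183, -2.221441469079183, 0] [ 0.80208918  0.31880582 -1.22078853  2.00785148  0.3467295   1.0479829
  2.56138089]
```

View pics/hm.png

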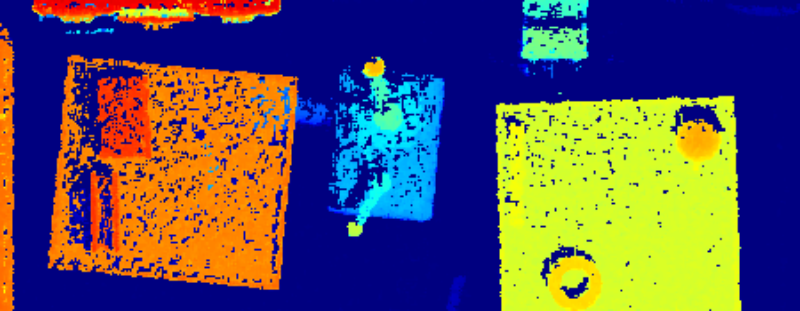

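```bash
python3 - <<'E'
from h import *
ctrl.move_linear([297,640,400])
ctrl.reach([500,20,370],[0,np.pi,0])
T=wristT(); im,d=ctrl.capture("wrist"); np.savez("pics/w1.npz",im=im,d=d,T=T)
cv2.imwrite("pics/w1.png",im[:,:,::-1])
for l in ["crank","crank_handle","lever","lever_knob","pawl_point"]:
    for q in ctrl.silhouettes(l,"wrist")[:2]:
        m=q["region"]; P=pts("wrist",d,m,T)
        if len(P)==0: print(l,"none");continue
        r=rect(P)
        print(l,round(q["score"],2),np.round(q["extent"]).tolist(),m.sum(),"med",np.round(np.median(P,0)).tolist(),"zr",np.round(np.percentile(P[:,2],[2,98])).tolist(),"rect",np.round(r[0]).tolist(),np.round(r[1]).tolist(),round(r[2],1))
s=ctrl.sense();print(s["t"],s["ee_pos"],s["joint_positions"].round(2),s["wrist_force"].round(2))
E
```

```text
crank 0.65 [288.0, 184.0, 340.0, 279.0] 2341 med [573.0, 19.0, 92.0] zr [83.0, 176.0] rect [574.0, 19.0] [106.0, 81.0] 44.5
crank_handle 0.95 [313.0, 246.0, 334.0, 281.0] 418 med [618.0, 28.0, 165.0] zr [119.0, 177.0] rect [667.0, 18.0] [23.0, 112.0] 76.8
crank_handle 0.41 [196.0, 138.0, 215.0, 224.0] 1008 med [496.0, -131.0, 156.0] zr [154.0, 161.0] rect [500.0, -132.0] [18.0, 113.0] 89.7
lever 0.77 [311.0, 128.0, 347.0, 199.0] 705 med [474.0, 36.0, 100.0] zr [78.0, 145.0] rect [486.0, 36.0] [50.0, 110.0] 77.0
lever 0.32 [108.0, 56.0, 168.0, 115.0] 2182 med [380.0, -197.0, 168.0] zr [150.0, 170.0] rect [382.0, -204.0] [62.0, 73.0] 11.3
lever_knob 0.97 [311.0, 126.0, 343.0, 204.0] 660 med [476.0, 37.0, 100.0] zr [88.0, 145.0] rect [489.0, 32.0] [44.0, 114.0] 84.9
pawl_point 0.63 [320.0, 176.0, 334.0, 205.0] 173 med [526.0, 37.0, 91.0] zr [78.0, 93.0] rect [526.0, 36.0] [50.0, 10.0] 28.8
5.6417 [500.07878789  20.2726969  369.95094423] [-0.46  0.17  0.37  1.92 -0.07  1.07  1.51] [0.01 0.06 0.85]
```

View pics/w1.png

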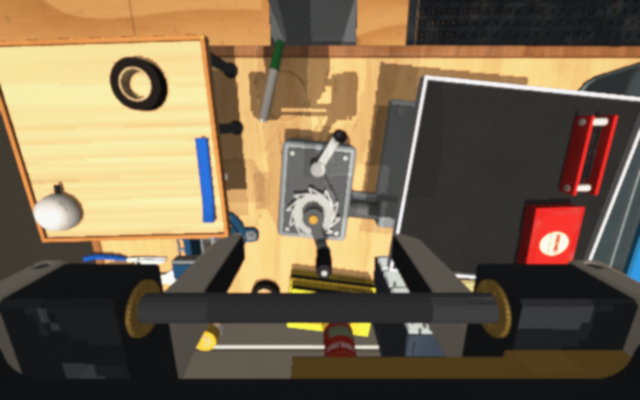

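```bash
python3 - <<'E'
from h import *
f=np.load("pics/w1.npz"); im,d,T=f["im"],f["d"],f["T"]
P=pts("wrist",d,None,T); p=pts("top",ctrl.capture("top")[1])
for nm,Q in(("wrist",P),):
  def sel(x0,x1,y0,y1,z0,z1):
    m=(Q[:,0]>x0)&(Q[:,0]<x1)&(Q[:,1]>y0)&(Q[:,1]<y1)&(Q[:,2]>z0)&(Q[:,2]<z1); return Q[m]
  for n,a in dict(handle=(590,650,0,60,168,182),knob=(430,500,10,80,135,150),hub=(550,600,-10,40,100,125)).items():
    q=sel(*a); print(nm,n,len(q),q.mean(0).round(1),q.min(0).round(),q.max(0).round())
  q=sel(460,640,-80,90,70,84); r=rect(q); print("box",r)
  for z0 in range(84,125,5):
    q=sel(480,640,-60,80,z0,z0+5); print(z0,len(q),q.mean(0).round(1) if len(q) else "")
  q=sel(360,660,100,420,184,204); r=rect(q); print("plat",r)
z=cv2.resize(im[110:290,270:370],(600,1080)); cv2.imwrite("pics/w1z.png",cv2.resize(im[120:290,270:370],None,fx=3.5,fy=3.5,interpolation=2)[:,:,::-1])
yaw=-0.0935;c,s=np.cos(yaw),np.sin(yaw);Rm=np.array([[c,-s],[s,c]])
print(np.array([507,256])+Rm@[85,-235],np.array([507,256])+Rm@[10,-235])
E
```

```text
wrist handle 205 [623.7  28.7 175. ] [614.  18. 168.] [636.  39. 180.]
wrist knob 140 [441.9  50.3 143.9] [434.  42. 138.] [451.  58. 147.]
wrist hub 486 [572.2  14.6 115. ] [551.  -4. 105.] [600.  31. 121.]
box ((537.9739990234375, 15.380184173583984), (118.53013610839844, 162.26280212402344), 84.60397338867188)
84 102 [554.   17.7  87.1]
89 1355 [558.8  14.5  91.3]
94 9 [483.1  20.6  97.4]
99 206 [491.8  20.5 101.6]
104 17 [560.5  20.3 107. ]
109 190 [595.1  21.  112.9]
114 384 [575.7  15.2 115.4]
119 53 [580.1  16.4 120.1]
124 15 [615.7  28.6 126.1]
plat ((505.42449951171875, 254.75369262695312), (261.7166748046875, 240.10252380371094), 84.6305160522461)
[569.68822583  14.09054102] [495.01582144  21.09282798]
```

View pics/w1z.png

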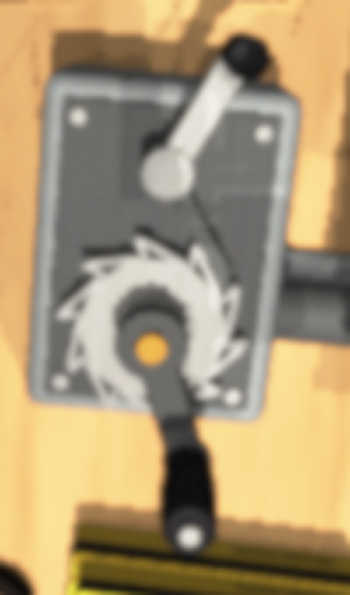

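```bash
python3 - <<'E'
from h import *
f=np.load("pics/w1.npz")
P=np.concatenate([pts("top",ctrl.capture("top")[1]),pts("side",ctrl.capture("side")[1])])
for y in range(-120,160,20):
    q=P[(P[:,1]>=y)&(P[:,1]<y+20)&(P[:,0]>630)&(P[:,0]<760)]
    print(y,[ (x,int(q[(q[:,0]>=x)&(q[:,0]<x+20)][:,2].max())) for x in range(640,760,20) if ((q[:,0]>=x)&(q[:,0]<x+20)).any()])
A=[np.pi/2**.5]*2+[0]
for p in ([442,50,170],[442,50,112],[435,-5,112],[430,0,112]): print(ctrl.inverse_kinematics(p,A))
for a in np.arange(0,6.3,.8):
    p=[567.5+60*np.cos(a),13.3+60*np.sin(a),146]; print(np.round(ctrl.inverse_kinematics(p,[0,np.pi,0]),2))
E
```

```text
-120 [(640, 24), (660, 5), (680, 7), (700, 6), (720, 5), (740, 28)]
-100 [(640, 15), (660, 6), (680, 8), (700, 10), (720, 6), (740, 26)]
-80 [(640, 6), (660, 5), (680, 9), (700, 8), (720, 8), (740, 25)]
-60 [(640, 2), (660, 3), (700, 4), (720, 6), (740, 9)]
-40 [(640, 2), (660, 5), (680, 2), (700, 72), (720, 72), (740, 75)]
-20 [(660, 3), (680, 3), (700, 33), (720, 75), (740, 76)]
0 [(660, 2), (680, 4), (700, 3), (720, 77), (740, 80)]
20 [(660, 2), (680, 2), (700, 4), (720, 78), (740, 79)]
40 [(680, 1), (700, 4), (720, 76), (740, 77)]
60 [(680, 4), (700, 3), (720, 76), (740, 79)]
80 [(700, 0), (720, 74), (740, 770)]
100 [(640, 1007), (660, 3), (680, 4), (700, 4), (720, 76), (740, 77)]
120 [(640, 4), (660, 602), (680, 233), (700, 230), (720, 231), (740, 231)]
140 [(640, 3), (660, 591), (680, 233), (700, 234), (720, 235), (740, 773)]
[-0.60638837  0.38030347  0.49350264  2.29147477 -0.34985059  0.5387065
  0.16033954]
[-0.51242172  0.48391224  0.3822602   2.3403042  -0.47744499  0.38728242
  0.27622532]
[-0.39914419  0.47804391  0.39307113  2.3615518  -0.50023526  0.3761946
  0.42395327]
[-0.40732482  0.47312662  0.38556989  2.37192928 -0.49661518  0.36792925
  0.40753494]
[-0.33  0.59  0.33  1.91 -0.29  0.69  1.74]
[-0.39  0.57  0.3   1.95 -0.26  0.67  1.65]
[-0.42  0.52  0.28  2.04 -0.24  0.61  1.59]
[-0.4   0.48  0.27  2.13 -0.23  0.56  1.61]
[-0.33  0.46  0.28  2.17 -0.25  0.53  1.7 ]
[-0.26  0.49  0.3   2.13 -0.27  0.56  1.81]
[-0.24  0.53  0.33  2.03 -0.29  0.62  1.85]
[-0.28  0.58  0.34  1.94 -0.29  0.67  1.81]
```

```bash
cat >> h.py <<'E'
JX=[np.pi/2**.5]*2+[0]   # jaws along x
JY=[0,np.pi,0]           # jaws along y
PIV=np.array([493,20.3]); AX=np.array([567.5,13.3])
def say(n=""):
    s=ctrl.sense(); print(n,round(float(s["t"]),2),s["ee_pos"].round(1),"F",s["wrist_force"].round(1),"gap",round(float(s["finger_gap"]),1)); return s
def snap(cam,name):
    T=wristT() if cam=="wrist" else None
    im,d=ctrl.capture(cam); cv2.imwrite(f"pics/{name}.png",im[:,:,::-1]); np.savez(f"pics/{name}.npz",im=im,d=d,T=T if T is not None else np.eye(4)); return im,d,T
E
python3 - <<'E'
from h import *
ctrl.reach([442,50,220],JX)
print(ctrl.move_linear([442,50,113],vel=80,until_force=12)); say("down")
ctrl.clamp(20); say("grip")
s=ctrl.sense(); g=s["ee_pos"][:2]; v=g-PIV; a0=np.arctan2(v[1],v[0]); r=np.hypot(*v); print(a0,r)
a0=2.614
for k in np.linspace(0.1,0.93,9):
    p=PIV+60*np.array([np.cos(a0+k),np.sin(a0+k)])
    ctrl.move_linear([*p,113],vel=60); say(k)
ctrl.ungrasp(); say("open")
ctrl.move_linear([*p,220],vel=150)
ctrl.reach([500,20,370],JY)
snap("wrist","w2"); snap("top","t2")
E
```

```text
False
down 8.58 [442.2  50.  113.3] F [0.6 0.1 0.1] gap 93.1
grip 9.74 [442.9  49.8 113.1] F [ 3.5 -2.8 -3. ] gap 17.5
2.609460736328387 58.096067804880434
0.1 9.99 [440.   44.9 113.1] F [ 6.1 -2.3 -5.5] gap 17.7
0.20375000000000001 10.24 [437.5  39.4 113.1] F [ 5.7 -0.4 -5. ] gap 17.6
0.3075 10.49 [435.9  33.6 113.2] F [ 5.7  0.6 -5.2] gap 17.9
0.41125 10.74 [434.9  27.6 113.2] F [ 5.4  1.5 -4. ] gap 17.8
0.515 10.99 [434.5  21.6 113.3] F [ 5.1  2.1 -1.8] gap 17.5
0.61875 11.24 [434.7  15.4 113.3] F [ 4.4  2.5 -1.2] gap 17.7
0.7225 11.49 [435.3   9.3 113.3] F [ 3.   2.7 -0. ] gap 17.6
0.82625 11.74 [436.3   3.3 113.2] F [2.5 4.1 1.3] gap 17.7
0.93 11.99 [437.9  -2.8 113.2] F [2.  2.7 4.9] gap 17.5
open 13.25 [437.8  -3.2 113. ] F [ 0.7 -0.   0.1] gap 92.9
```

View pics/w2.png

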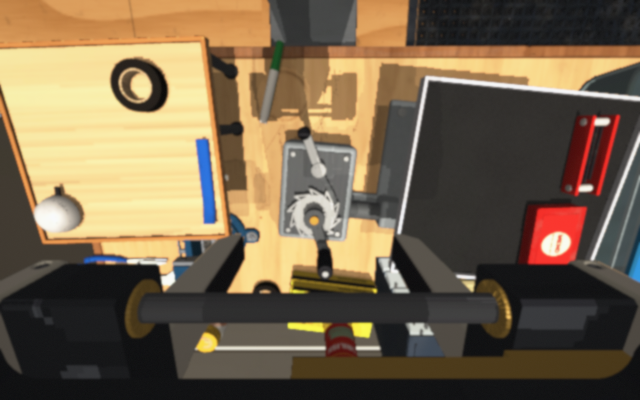

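The lever has swung over: the knob now shows at (303,132), where it was at (340,135). I'll measure its angle.

```bash
cat >> h.py <<'E'
def knob(P):
    q=P[(P[:,0]>425)&(P[:,0]<505)&(abs(P[:,1]-20)<60)&(P[:,2]>135)&(P[:,2]<150)]; c=(q.min(0)+q.max(0))[:2]/2; return c,(np.arctan2(*(c-PIV)[::-1])-2.614)%6.283,len(q)
def handle(P):
    q=P[(abs(P[:,0]-AX[0])<85)&(abs(P[:,1]-AX[1])<85)&(P[:,2]>165)&(P[:,2]<183)]; c=q[:,:2].mean(0); return c,np.arctan2(*(c-AX)[::-1])-0.262,len(q)
E
python3 - <<'E'
from h import *
for n in("w1","w2"):
    f=np.load(f"pics/{n}.npz"); P=pts("wrist",f["d"],None,f["T"]); print(knob(P),handle(P))
E
```

```text
(array([442.02903925,  50.27360191]), np.float64(6.2790043857285855), 140) (array([623.0579153 ,  28.67450327]), np.float64(0.00797321975110904), 230)
(array([ 4.37053313e+02, -1.86999989e-01]), np.float64(0.8784300521701214), 143) (array([623.04773576,  28.68627266]), np.float64(0.008217116270127445), 227)
```

```bash
python3 - <<'E'
from h import *
ctrl.reach([624.5,28.7,230],JY)
print(ctrl.move_linear([624.5,28.7,133],vel=80,until_force=12)); say("down")
ctrl.clamp(35); s=say("grip")
g=s["ee_pos"][:2]-AX; print("r",np.hypot(*g),"ang",np.arctan2(g[1],g[0]))
a0=.262
for k in (-.06,-.12,-.18,-.24,-.3):
    p=AX+60*np.array([np.cos(a0+k),np.sin(a0+k)])
    ctrl.move_linear([*p,133],vel=20); s=say(k)
    e=np.array([np.cos(a0+k),np.sin(a0+k)]); F=s["wrist_force"][:2]; print("  rad",(F@e).round(1),"tan",(F@[-e[1],e[0]]).round(1))
snap("wrist","w3"); snap("side","s3")
E
```

```text
False
down 17.56 [624.8  28.7 133.5] F [-0.3 -0.5 -0.7] gap 93.1
grip 18.64 [624.5  29.2 133. ] F [-1.5  1.8 -0.7] gap 23.3
r 59.16596235407945 ang 0.27190004568328696
-0.06 18.98 [625.2  26.4 133. ] F [-4.4  5.7  3.6] gap 23.7
  rad -3.2 tan 6.4
-0.12 19.32 [625.9  23.  133. ] F [-4.6  5.2  2.7] gap 23.7
  rad -3.9 tan 5.8
-0.18 19.65 [626.3  19.5 133. ] F [-2.9  5.9  4.1] gap 23.7
  rad -2.4 tan 6.1
-0.24 19.98 [626.6  16.  133. ] F [-3.1  5.   2.7] gap 23.4
  rad -3.0 tan 5.1
-0.3 20.32 [626.7  12.4 132.9] F [-2.8  5.8  3.2] gap 23.7
  rad -3.0 tan 5.7
```

View pics/w3.png

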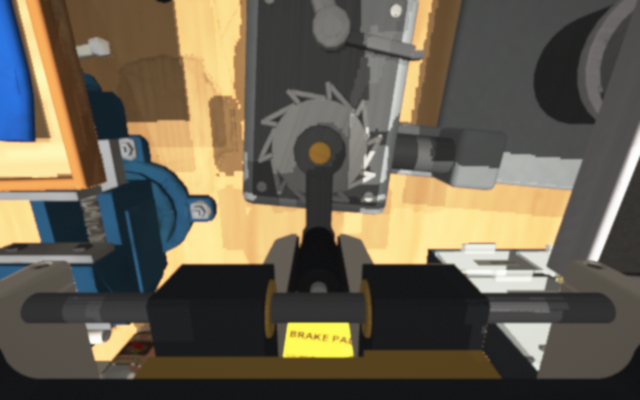

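View pics/s3.png

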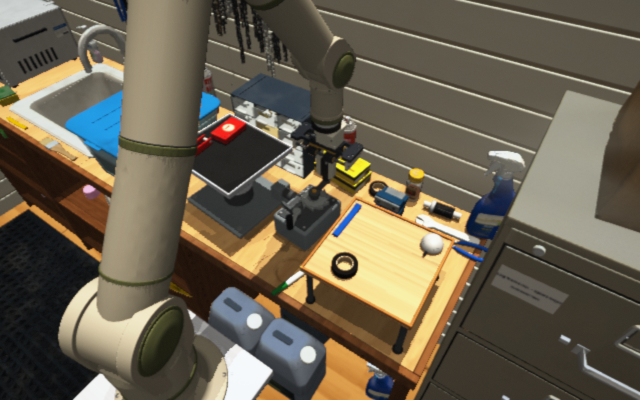

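The picture shows the pawl sprung clear: its finger runs from (330,25) to (418,52), away from the wheel at (320,150). I'll lower now, watching the force.

```bash
cat > low.py <<'E'
from h import *
import sys
a0=.262; k=float(sys.argv[1]); end=float(sys.argv[2])
R0=60.;ax=AX.copy(); i=0
while k<end-1e-6:
    k=min(k+.2,end); e=np.array([np.cos(a0+k),np.sin(a0+k)])
    ctrl.move_linear([*(ax+R0*e),133],vel=38); s=ctrl.sense(); i+=1
    F=s["wrist_force"][:2]; t=np.array([-e[1],e[0]]);rad,tan=F@e,F@t
    # follow: radial compliance
    if i%5==0: print(round(k,2),"t",round(float(s["t"]),2),"rad",rad.round(1),"tan",tan.round(1),"Fz",s["wrist_force"][2].round(1),"gap",s["finger_gap"].round(1),"err",(s["ee_pos"][:2]-ax-R0*e).round(1))
    if tan<-8 or abs(rad)>25: print("STOP",k,rad,tan); break
say("end")
E
python3 low.py -0.3 3.0
```

```text
Traceback (most recent call last):
  File "low.py", line 10, in <module>
    if i%5==0: print(round(k,2),"t",round(float(s["t"]),2),"rad",rad.round(1),"tan",tan.round(1),"Fz",s["wrist_force"][2].round(1),"gap",s["finger_gap"].round(1),"err",(s["ee_pos"][:2]-ax-R0*e).round(1))
                                                                                                                                         ^^^^^^^^^^^^^^^^^^^^^
AttributeError: 'float' object has no attribute 'round'
```

```bash
sed -i 's/s\["finger_gap"\].round(1)/round(float(s["finger_gap"]),1)/' low.py; python3 low.py 0.7 3.0
```

```text
1.7 t 25.08 rad 3.6 tan 6.3 Fz 3.9 gap 23.4 err [-1.8 -0.4]
2.7 t 27.42 rad 3.5 tan 4.8 Fz 1.7 gap 23.4 err [-1.2 -2.2]
end 28.19 [507.5   3.7 132.9] F [-2.5 -7.3 -1. ] gap 23.5
```

```bash
python3 low.py 3.0 12.2
```

```text
4.0 t 30.52 rad 3.6 tan 5.6 Fz -7.8 gap 23.2 err [ 2.  -1.1]
5.0 t 32.86 rad 1.0 tan 5.9 Fz -4.4 gap 23.5 err [1.3 1.5]
6.0 t 35.19 rad -4.8 tan 5.8 Fz 3.8 gap 23.4 err [-0.8  1.9]
7.0 t 37.52 rad -3.5 tan 5.6 Fz 4.6 gap 23.3 err [-1.5  0.6]
8.0 t 39.86 rad 3.0 tan 6.0 Fz 2.5 gap 23.6 err [-1.8 -0.4]
9.0 t 42.19 rad 2.9 tan 5.9 Fz 1.8 gap 23.6 err [-1.1 -2.2]
10.0 t 44.52 rad 3.3 tan 6.1 Fz -5.5 gap 23.9 err [ 1.4 -1.8]
11.0 t 46.86 rad 2.1 tan 5.4 Fz -6.8 gap 23.4 err [1.8 1. ]
12.0 t 49.19 rad -3.7 tan 5.8 Fz 2.2 gap 23.3 err [-0.2  2. ]
end 49.66 [626.5   9.  133. ] F [-3.4  5.4  3.6] gap 23.5
```

```bash
python3 - <<'E'
from h import *
a0=.262
for k in np.arange(12.25,12.75,.05):
    e=np.array([np.cos(a0+k),np.sin(a0+k)]); t=np.array([-e[1],e[0]])
    ctrl.move_linear([*(AX+60*e),133],vel=15); s=ctrl.sense(); F=s["wrist_force"][:2]; g=s["ee_pos"][:2]-AX
    print(k.round(2),"tan",(F@t).round(1),"rad",(F@e).round(1),"ang",((np.arctan2(g[1],g[0])-a0)%6.2832+6.2832).round(3))
    if F@t<-4: break
ctrl.hold(.3)
im,d,T=snap("side","s4"); 
E
```

```text
12.25 tan 6.1 rad -4.3 ang 12.279
12.3 tan 5.2 rad -4.3 ang 12.328
12.35 tan 5.5 rad -3.8 ang 12.377
12.4 tan 6.0 rad -4.0 ang 12.427
12.45 tan 6.2 rad -3.9 ang 12.476
12.5 tan 3.0 rad -5.4 ang 12.499
12.55 tan -4.5 rad -4.9 ang 12.504
```

View pics/s4.png

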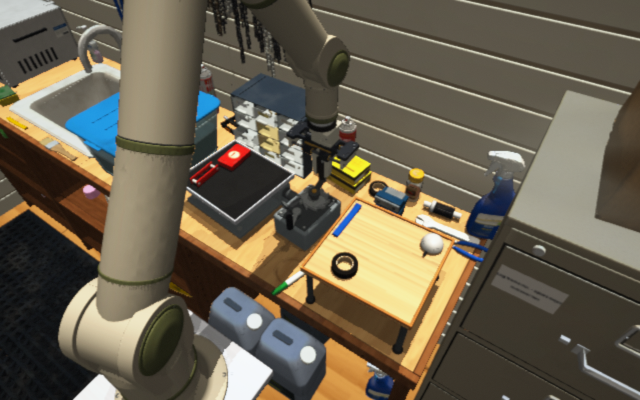

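The platform sits on its stop and the tangential force has reversed at about 12.5 rad. Next I let go of the handle and throw the lever back.

```bash
python3 - <<'E'
from h import *
ctrl.ungrasp(); say()
p=ctrl.sense()["ee_pos"]; ctrl.move_linear([p[0],p[1],230],vel=200)
ctrl.reach([437.3,-1,220],JX)
print(ctrl.move_linear([437.3,-1,113],vel=80,until_force=12)); say("down")
ctrl.clamp(20); say("grip")
for k in np.linspace(0.8,-0.04,9):
    q=PIV+59.5*np.array([np.cos(2.614+k),np.sin(2.614+k)])
    ctrl.move_linear([*q,113],vel=60); say(k.round(2))
ctrl.ungrasp(); ctrl.move_linear([*q,220],vel=150)
ctrl.reach([460,200,370],JY)
im,d,T=snap("wrist","w5"); P=pts("wrist",d,None,T); print(knob(P),handle(P))
m=(P[:,2]>80)&(P[:,2]<105)&(P[:,1]>100)&(P[:,1]<410)&(P[:,0]<650)&(P[:,0]>360); print("plat z",np.median(P[m,2]),rect(P[m]))
for l in ["tin_a","keys_a"]:
    for q in ctrl.silhouettes(l,"wrist")[:3]:
        Q=pts("wrist",d,q["region"],T); r=rect(Q[Q[:,2]>np.percentile(Q[:,2],40)-4]); print(l,round(q["score"],2),q["extent"],np.median(Q,0).round(),r)
E
```

```text
53.64 [625.7  27.9 133. ] F [ 0.2 -0.1 -0. ] gap 92.9
False
down 56.96 [437.5  -1.  113.3] F [-0.3  0.4 -0.4] gap 93.2
grip 58.12 [437.9  -0.9 113. ] F [ 2.   0.6 -1.7] gap 17.5
0.8 58.37 [436.4   4.1 113.1] F [ 4.9 -1.4 -4.6] gap 17.1
0.7 58.62 [435.3  10.2 113.1] F [ 4.9 -1.7 -4.9] gap 17.8
0.59 58.87 [434.6  16.3 113.1] F [ 4.8 -2.8 -3.8] gap 17.7
0.48 59.12 [434.7  22.5 113.1] F [ 4.8 -2.6 -3.8] gap 17.9
0.38 59.37 [435.3  28.7 113.1] F [ 5.8 -3.3 -4.3] gap 17.6
0.28 59.62 [436.4  34.8 113.1] F [ 4.8 -2.  -4.3] gap 17.4
0.17 59.87 [438.   40.6 113.1] F [ 4.2 -3.7 -3.4] gap 17.7
0.06 60.12 [440.   46.5 113.1] F [ 2.8 -2.3 -1. ] gap 18.0
-0.04 60.37 [442.5  52.2 113. ] F [ 0.9 -2.1  0.4] gap 17.6
(array([441.1214112 ,  50.23784956]), np.float64(0.004200167540985067), 150) (array([nan, nan]), np.float64(nan), 0)
plat z 89.68877424600436 ((505.4374084472656, 254.60910034179688), (260.4322204589844, 239.98056030273438), 84.69405364990234)
tin_a 0.86 [366.6, 210.2, 407.3, 266.8] [552. 303. 110.] ((566.8017578125, 310.0389099121094), (92.28468322753906, 57.65507888793945), 1.88358545303
[... 170 characters left out ...]
8)
tin_a 0.3 [394.5, 147.8, 416.9, 197.2] [459. 332. 103.] ((460.0499267578125, 331.4915466308594), (87.8559341430664, 29.918453216552734), 0.9485858082771301)
keys_a 0.86 [393.3, 147.2, 415.0, 201.6] [460. 332. 103.] ((460.05108642578125, 331.42218017578125), (87.8559341430664, 29.779695510864258), 0.9485858082771301)
keys_a 0.29 [68.0, 166.9, 93.5, 252.9] [ 499. -129.  157.] ((500.70892333984375, -131.703369140625), (114.9627685546875, 18.100547790527344), 0.030477110296487808)h.py:26: RuntimeWarning: Mean of empty slice.
  q=P[(abs(P[:,0]-AX[0])<85)&(abs(P[:,1]-AX[1])<85)&(P[:,2]>165)&(P[:,2]<183)]; c=q[:,:2].mean(0); return c,np.arctan2(*(c-AX)[::-1])-0.262,len(q)
  ret = um.true_divide(
```

View pics/w5.png

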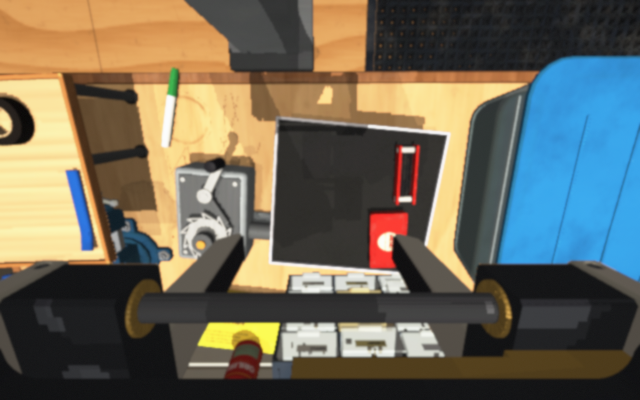

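```bash
python3 - <<'E'
from h import *
f=np.load("pics/w5.npz"); P=pts("wrist",f["d"],None,f["T"]); Q=np.concatenate([pts("top",ctrl.capture("top")[1]),pts("side",ctrl.capture("side")[1])])
for P in (P,Q):
  for x in range(360,660,40):
    q=P[(P[:,0]>=x)&(P[:,0]<x+40)&(P[:,1]>385)&(P[:,1]<480)&(P[:,2]<300)]
    print(x,[(y,int(q[(q[:,1]>=y)&(q[:,1]<y+8)][:,2].max())) for y in range(385,480,8) if ((q[:,1]>=y)&(q[:,1]<y+8)).any()])
for n,x,y in(("tin",567,310),("keys",460,331.5)):
    for a in (0,.1,-.1): 
        rv=(R.from_euler("z",a)*R.from_rotvec(JY)).as_rotvec(); print(n,ctrl.inverse_kinematics([x,y,93],rv) is not None)
E
```

```text
360 [(385, 98), (393, 97), (401, 1), (409, 1), (417, 0), (425, 0), (433, 195), (441, 196), (449, 195), (457, 192), (465, 192), (473, 192)]
400 [(385, 98), (393, 97), (425, 0), (433, 195), (441, 195), (449, 195), (457, 192), (465, 192), (473, 192)]
440 [(385, 98), (425, 0), (433, 196), (441, 195), (449, 195), (457, 192), (465, 192), (473, 192)]
480 [(385, 97), (425, 0), (433, 195), (441, 195), (449, 195), (457, 192), (465, 192), (473, 192)]
520 [(417, 0), (425, 0), (433, 195), (441, 196), (449, 195), (457, 192), (465, 192), (473, 191)]
560 [(417, 0), (425, 1), (433, 194), (441, 194), (449, 194), (457, 191), (465, 192), (473, 192)]
600 [(417, 0), (425, 0), (433, 1), (441, 0), (449, 121), (457, 98), (465, 28), (473, 0)]
640 [(433, 0), (441, 0), (449, 112), (457, 103), (465, 93), (473, 18)]
360 [(385, 99), (393, 97), (401, 6), (409, 5), (417, 7), (425, 7), (433, 199), (441, 201), (449, 200), (457, 201), (465, 199), (473, 196)]
400 [(385, 102), (393, 98), (401, 4), (409, 5), (417, 6), (425, 5), (433, 202), (441, 199), (449, 199), (457, 198), (465, 197), (473, 199)]
440 [(385, 100), (393, 96), (401, -409), (409, -421), (417, 6), (425, 6), (433, 200), (441, 199), (449, 198), (457, 197), (465, 198), (473, 196)]
480 [(385, 99), (401, -524), (409, -516), (433, 200), (441, 201), (449, 203), (457, 199), (465, 199), (473, 196)]
520 [(385, 95), (401, -623), (409, -621), (425, 199), (433, 200), (441, 200), (449, 198), (457, 197), (465, 200), (473, 199)]
560 [(385, -892), (393, -885), (401, -744), (409, -727), (433, 200), (441, 201), (449, 197), (457, 199), (465, 197), (473, 198)]
600 [(385, -891), (393, -850), (401, -825), (409, -838), (433, 202), (441, 201), (449, 199), (457, 196), (465, 200), (473, 197)]
640 [(385, 112), (393, 114), (401, 107), (409, 66), (417, 4), (425, 5), (433, 198), (441, 204), (449, 202), (457, 204), (465, 200), (473, 199)]
tin True
tin True
tin True
keys True
keys True
keys True
```

```bash
cat >> h.py <<'E'
def ori(a): return (R.from_euler("z",a)*R.from_rotvec(JY)).as_rotvec()
def find(label,cam,d,T,zlo,zhi,xy=None):
    best=None
    for q in ctrl.silhouettes(label,cam)[:3]:
        Q=pts(cam,d,q["region"],T); Q=Q[(Q[:,2]>zlo)&(Q[:,2]<zhi)]
        if len(Q)<30: continue
        c,(w,h),a=rect(Q); 
        if w<h: w,h,a=h,w,a-90
        a=np.deg2rad((a+90)%180-90)   # long axis angle vs world x
        print("  ",label,round(q["score"],2),np.round(c,1),round(w,1),round(h,1),round(a,3),"z",np.median(Q[:,2]).round(1))
        if best is None: best=(np.array(c),a,w,h)
    return best
E
cat > pick.py <<'E'
from h import *
import sys
lab,off,px,py=sys.argv[1],float(sys.argv[2]),float(sys.argv[3]),float(sys.argv[4])
im,d,T=snap("wrist","pre_"+lab)
c,a,w,h=find(lab,"wrist",d,T,104,118)
g=c+np.array([0,off])
ctrl.reach([*g,300],ori(a)); 
ctrl.move_linear([*g,125],vel=200)
print("contact",ctrl.move_linear([*g,93],vel=40,until_force=8)); say("down")
ctrl.clamp(25); s=say("grip")
p=s["ee_pos"]
ctrl.move_linear([p[0],p[1],p[2]+12],vel=60); say("lift12")
ctrl.move_linear([p[0],p[1],320],vel=250); s=say("lift")
snap("wrist","held_"+lab)
print("IK",ctrl.inverse_kinematics([px,py,156],ori(0)))
E
python3 pick.py tin_a -7 510 -225
```

```text
tin_a 0.6 [567.  309.5] 93.1 57.4 0.019 z 109.8
   tin_a 0.41 [566.   11.2] 33.3 28.8 -0.807 z 115.2
contact False
down 66.46 [567.2 302.5  93.1] F [-0.1 -0.4 -0.3] gap 92.8
grip 67.13 [567.1 302.6  93.1] F [0.3 1.3 1.6] gap 57.4
lift12 67.48 [567.3 302.7 105.7] F [-0.4 -0.2 -0.9] gap 57.2
lift 68.49 [566.3 302.4 318.6] F [-0.4  0.2 -1.4] gap 57.4
IK [-0.0965648   0.55039198  0.60698832  2.07115977 -0.5033733   0.66676771
  2.41707956]
```

View pics/held_tin_a.png

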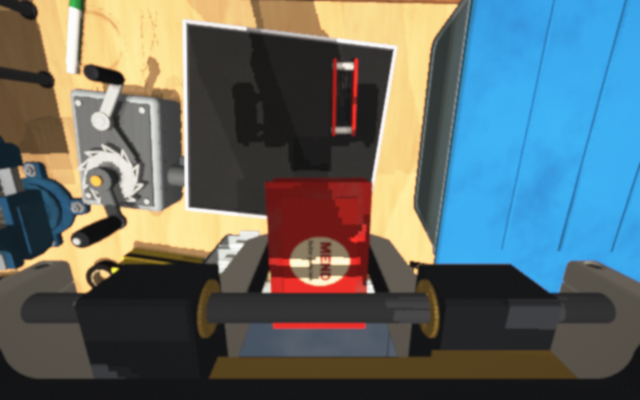

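The tin is held squarely, across (266-372, 180-328). I'll place it now.

```bash
cat > place.py <<'E'
from h import *
import sys
lab,px,py=sys.argv[1],float(sys.argv[2]),float(sys.argv[3])
ctrl.reach([px,py,300],ori(0)); say("above")
ctrl.move_linear([px,py,168],vel=150)
print("contact",ctrl.move_linear([px,py,150],vel=15,until_force=4)); s=say("down")
ctrl.ungrasp(); s=say("open"); p=s["ee_pos"]
ctrl.move_linear([p[0],p[1],320],vel=200)
ctrl.hold(.2)
T=snap("top","placed_"+lab)
for l,z in(("tin_a",(163,178)),("keys_a",(163,180)),("tape_roll",(160,176)),("bell",(155,190)),("tyre_lever",(154,170))): find(l,"top",T[1],None,*z)
E
python3 place.py tin 510 -225
```

```text
above 70.46 [ 510.6 -224.   299.8] F [ 1.3 -0.1 -1.2] gap 57.0
contact True
down 72.42 [ 509.9 -225.   153.1] F [-1.1  1.2  6.2] gap 57.4
open 73.18 [ 509.6 -224.7  152.6] F [0.4 0.9 0.1] gap 93.2
   tyre_lever 0.43 [ 457.8 -246.2] 270.8 258.3 -1.552 z 155.8
```

View pics/placed_tin.png

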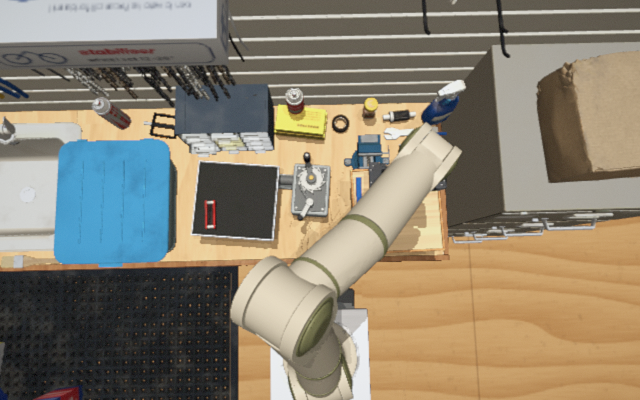

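The arm hides the tray in this view. I'll move over to the keys and look again there.

```bash
python3 - <<'E'
from h import *
ctrl.reach([440,200,370],JY)
T=snap("top","t6")
for l,z in(("tin_a",(163,178)),("tape_roll",(160,176)),("bell",(155,190)),("tyre_lever",(154,170)),("keys_a",(104,118))): find(l,"top",T[1],None,*z)
E
python3 pick.py keys_a -15 425 -305
```

```text
tin_a 0.76 [ 511.6 -225. ] 92.7 58.1 -0.003 z 170.9
   tape_roll 0.81 [ 381.1 -197.7] 57.0 56.8 -0.019 z 168.4
   bell 0.71 [ 544.  -336.1] 46.0 45.1 -0.839 z 176.5
   tyre_lever 0.49 [ 499.9 -132.1] 110.7 16.9 0.018 z 157.9
   keys_a 0.97 [460.4 331.6] 90.0 29.8 0.006 z 110.0
contact False
down 79.24 [460.5 316.6  93.1] F [ 0.1  0.4 -0.6] gap 92.7
grip 80.26 [460.5 316.8  93.1] F [-0.4  1.6  1.8] gap 28.9
lift12 80.61 [460.6 316.8 105.5] F [ 0.2 -0.7 -2.1] gap 29.0
lift 81.62 [459.7 316.6 318.8] F [-0.7 -0.2 -1. ] gap 29.1
IK [ 0.16628323  0.49031453  0.49585763  2.14140937 -0.4077394   0.60045466
  2.5246816 ]
```

View pics/t6.png

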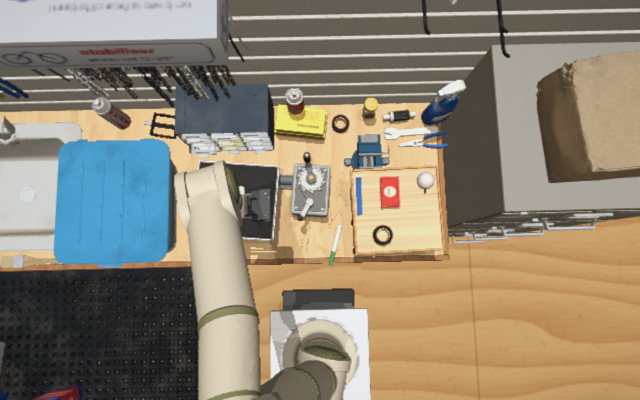

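View pics/held_keys_a.png

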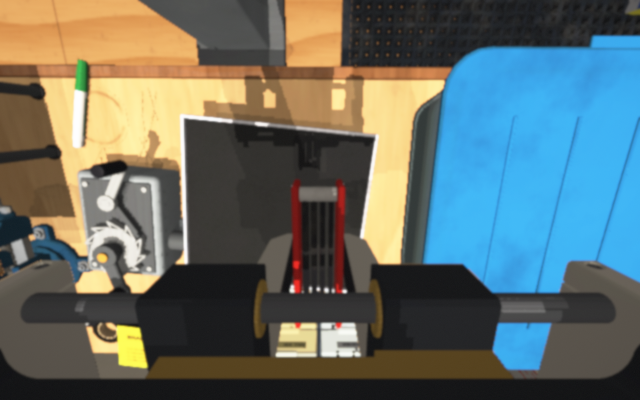

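The tin lies at (389,192) on the tray, clear of everything. The keys are held and the platform is empty.

```bash
python3 place.py keys 425 -300 && python3 - <<'E'
from h import *
ctrl.reach([440,250,400],JY)
ctrl.hold(.3)
T=snap("top","t7")
for l,z in(("tin_a",(163,178)),("keys_a",(165,180)),("tape_roll",(160,176)),("bell",(155,190)),("tyre_lever",(154,170))): find(l,"top",T[1],None,*z)
S=snap("side","s7"); print("side")
for l,z in(("tin_a",(163,178)),("keys_a",(165,180)),("tape_roll",(160,176)),("bell",(155,190)),("tyre_lever",(154,170))): find(l,"side",S[1],None,*z)
P=pts("top",T[1]); print(knob(P)); say()
E
```

```text
above 83.88 [ 425.7 -299.2  299.9] F [ 0.3 -0.  -0.8] gap 28.8
contact True
down 85.83 [ 424.9 -300.   153. ] F [0.  1.  6.5] gap 28.6
open 86.96 [ 424.6 -299.6  152.6] F [ 0.7 -0.5  0.5] gap 93.1
   tin_a 0.76 [ 510.6 -225. ] 91.4 57.9 0.007 z 170.9
   tin_a 0.52 [627.3  24.7] 20.2 19.9 0.386 z 175.8
   tape_roll 0.58 [ 381.1 -197.2] 57.3 57.2 0.001 z 168.4
   bell 0.47 [ 543.  -336.1] 53.8 47.6 0.62 z 175.2
   tyre_lever 0.65 [ 501.5 -131.9] 114.0 16.9 0.0 z 158.2
   tin_a 0.88 [ 510.9 -225.1] 93.1 58.0 0.01 z 170.7
   keys_a 0.57 [ 426.3 -300.1] 82.4 29.8 -0.002 z 169.6
   tape_roll 0.51 [ 381.1 -197.1] 58.1 57.2 1.54 z 168.7
   bell 0.66 [ 543.8 -334.5] 47.3 47.1 -0.805 z 175.9
   tyre_lever 0.8 [ 501.8 -132.2] 113.9 16.8 0.002 z 157.9
side
   tin_a 0.75 [ 510.7 -223.4] 92.8 57.6 -0.006 z 170.4
   keys_a 0.75 [ 425.8 -298.5] 89.6 29.2 0.006 z 170.7
   tape_roll 0.56 [ 380.3 -196. ] 61.4 55.8 0.531 z 167.8
   bell 0.74 [ 540.7 -335.5] 47.6 43.3 0.961 z 174.8
   tyre_lever 0.69 [ 501.  -130.3] 117.2 17.6 0.005 z 157.1
(array([443.65171295,  50.62474601]), np.float64(6.259576266065366), 24)
 91.34 [440. 250. 400.] F [-0.4 -0.3 -0.5] gap 93.1
```

View pics/t7.png

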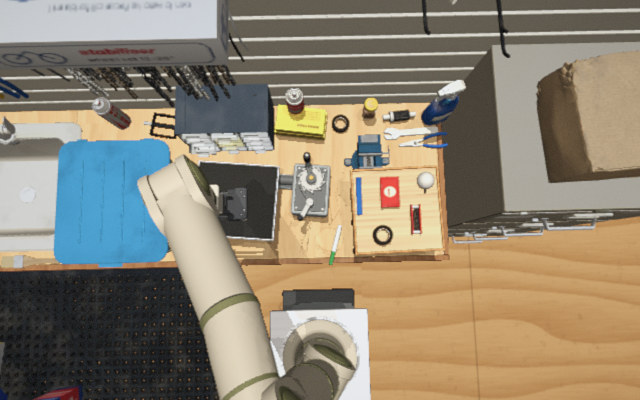

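View pics/s7.png

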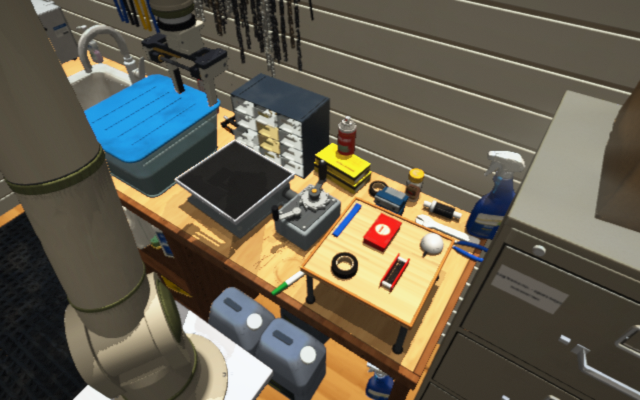

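The tin (382,230 in the side view) and keys (395,272) lie flat and apart on the tray. The platform is down and empty, and the lever is back. Handing in.

```bash
python3 -c "
from cell import ctrl
print(ctrl.hand_in())"
```

```text
the job is handed in; nothing more can be done
None
```

The platform is fully down and unloaded, and I handed the job in at about 91 s. Only two loose things were there, one tin and one hex key set. Both now lie flat on the tray stand.

- **Lowering:** I threw the lever (measured at about 0.88 rad, against 0.9 for fully thrown). I then wound the crank up 0.3 rad and saw in the picture that the pawl had sprung clear. I let the crank back with the handle gripped all the way, at about 15 s per turn, until it met its stop at 12.5 rad. The platform floor then measured 89.7 mm above the bench.
- **Lever back:** I returned the lever before touching the tin or keys. The last reading was about -0.02 rad from a few top-camera points; a closer wrist view earlier gave 0.00.
- **Placing:** The tin is at about (511, -225) mm and the keys at about (426, -300) mm, at least 30 mm clear of each other and of everything else on the tray. The bell, tape roll and tyre lever measured within about 2 mm of where they started, which is within the measuring error.

The networks gave a few false or mismatched detections, which I discarded against the pictures. No check failed or disagreed.

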